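# Index the sample-tube carousel to the marked hole

### The arm

A 6-joint arm with a two-finger parallel gripper is mounted at the origin on the work surface. World frame = base frame: x ahead of the robot, y to its left, z up, the work surface at z = 0. Lengths are in m, angles in rad, forces in N, time in s.
With the tool pointing down it reaches from about 0.3 to 0.875 m from the base axis. Payload 6.4 kg.
Tool frame: the origin (TCP) lies midway between the tips of the shut fingers; the grasp point (between the pads) lies 19 mm behind it (ctrl.hold_point_z is the distance from the TCP to the grasp point, in m); z points along the fingers, y is the direction in which the jaws open and shut (so a half turn about z gives the same grasp; the last joint's range is limited). The gripper opens to 88 mm and grips with 3 to 60 N. Pads are 18 mm wide; open, the fingers measure 123 mm over their backs; the gripper's body (75 mm by 187 mm) begins 45 mm behind the grasp point.
Start: joints at [-0.206, 0.181, 1.607, -0, 1.354, -0.206], TCP at [0.575, 0, 0.239] pointing down, gripper open.
Joint ranges: [-2.99, 2.99], [-0.89, 2.07], [0.3, 2.58], [-1.14, 4.28], [0, 2.63], [-3.12, 3.12]. Speed limits (rad/s): [2.57, 2.57, 3.01, 3.14, 3.14, 3.14].

### API

Orientations are given as a rotation vector (axis times angle).
In Python, from station import status, cams, workorder, finder, ctrl gives the robot as it stands.
- The arm moves only by the tool play_rows, never from a script. Its arguments are lists of equal length, an entry for each row: "translation": the shift along the tool's x, y, z in mm, a list of three; "angular": the turn, a rotation vector about the tool's x, y, z in rad, a list of three; "claw": the closure, from 0 (fully open) to 1 (shut). A call has 1 to 10 rows; each row is the pose to reach, as a shift and turn from the pose commanded when the call began, along the tool's axes at that moment; what a row does not reach only later rows make up. A row lasts 1/12 s, in which the tool goes at most 41.7 mm and 7.16 degrees, less where a joint would pass 70% of its speed; a pose out of reach is approached as far as the arm can. A call with a gripper value outside its range is refused whole. The fingers move at their own pace and stop on an object; "newtons" is the grip in N (left out, the last holds). Time passes only in rows, so rows that repeat a pose let the fingers close. It gives the time, the measured TCP pose, the force and the opening at its end, in the units of the state.
- status.observe(): the state, without advancing time (a new reading comes with each control period).
- cams.get_image(name): name is "scene" or "side" or "wrist"; returns the picture (420x560x3 uint8, red, green, blue); there is no depth.
- cams.camera_info(name): a dict with "vfov" (degrees; the focal length in pixels is half the picture's height over the tangent of half this angle, whatever the lens; pixels are square), "cx", "cy" (the principal point, pixels), "eye" and "attitude" of the camera in the world. Camera axes: x right, y down, z forward; pixel columns grow to the right and rows downward; lengths in m; the calibration is good to about 2 mm. The wrist camera is an equidistant fisheye: a pixel r from the principal point sees the ray r / f radians off the axis. A picture is of the moment at which its call begins: read the wrist's pose just before it. camera_info takes no time and is no camera call; for the wrist camera it gives the pose at the moment of the call.
- workorder.job_done(): hands the job in, once; it reports no verdict.
Trained networks look in the newest picture that a camera, given by its name, has taken for a name from the list of things; names that differ only in an ending like _2 or _b are one class to them, and where a whole thing is asked for, a point or a joint stands for the part that bears it (a point fixed in the world has none). Each returns a list of dicts, best first, with "conf" (0 to 1); they miss things now and then, are a little off and sometimes report something else, mostly with a low value. They report only what shows in the picture. A call takes as long as a camera call. They do not tell look-alikes from the thing itself.
- finder.regions_of(target, camera): "mask" (420x560 bool, what is visible of it).
- finder.pinpoint(target, camera): "centre" ([x, y, z] in m, in the coordinates of the camera as it stood for that picture, good to about 4 mm: a listed point, or the origin of a listed thing).
The state is a dict: "t": time; "qpos": joint angles; "qvel": joint speeds; "effort": joint torques, N m; "position": TCP position; "tcp_rot": TCP orientation; "force": force on the tool from outside, world axes, zero at the start; "torque": the same for the moment, N m; "opening": finger opening in m.
Only numpy, scipy, OpenCV 4.12 (cv2) and the standard library are available. Lean on these libraries where they do the work, as an engineer would, in place of code of your own. Each camera call takes 0.05 s, during which the arm holds its last target.

### The job

Move the sample-tube carousel on by one hole, to the neighbouring hole that has the orange peg beside it: push the green plunger down, keep it down while you push it round with the turntable, and let it spring fully up in that hole. Leave the tubes standing in their sockets and the mug where it is; nothing needs to be gripped or lifted.

Things in the scene. Friction and masses are not known exactly. Their poses are not given: they have to be found in the camera images.
- carousel: The fixed carousel, screwed to the desk: an off-white round base plate 280 mm across and 12 mm thick, and above it a grey metal index ring (inner radius 90 mm, outer radius 118 mm, top 43 mm above the desk) with six radial slots ('holes') 10 mm wide, 60 degrees apart. Origin: on the turning axis, at desk height; z up; x points from the axis to the slot in which the plunger's pin stands at the start. Nothing of the fixed part is higher than 43 mm, apart from the pegs.
- turntable (a joint): Angle (rad) of the blue turntable (172 mm across, inside the ring, top 24 mm above the desk) about the carousel's vertical axis, counter-clockwise seen from above positive. 0 at the start slot; the neighbouring slots are at +1.047 and -1.047; stops at +-1.25. It turns with light friction (about 0.05 N m) when unlocked and has about 0.02 rad of play in a slot. A steel pin on the plunger locks it in a slot.
- plunger (a joint): How far the plunger is pressed down (m): 0 fully up (locked in a slot), 0.011 at its stop. It is sprung: 3 N to start it, about 8.5 N at the stop. The pin is clear of the slot beyond 0.0075 and the turntable then turns freely. Let go between slots, the pin rests under the ring with the plunger at about 0.0075; let go within about 0.04 rad of a slot, it finds the slot's bevelled mouth and springs up to 0, centring the turntable.
- plunger_top (a point): Centre of the flat top of the plunger's green round head: 44 mm across, 12 mm thick, on a steel stem 66 mm from the carousel's axis; it stands on the turntable and goes round with it. The top is 80 mm above the desk when up, 69 mm when fully pressed. A closed fingertip pressing on it takes it round by friction alone, but it may creep a few mm behind the fingertip on the way.
- orange_peg: Fixed orange peg, 16 mm in diameter and 48 mm high, standing on the base plate outside the ring, 130 mm from the carousel's axis, exactly in line with the slot to be reached. Origin: centre of its foot, 12 mm above the desk.
- grey_peg: The same peg in very dark grey, beside the neighbouring slot on the other side of the start slot (not wanted).
- tube0: Loose capped sample tube, 16 mm in diameter, 66 mm high, whitish with a red cap 19 mm across, standing in a white socket 25 mm deep on the turntable, 58 mm from the axis, 120 degrees counter-clockwise from the plunger; its top is 90 mm above the desk. Origin: centre of its foot. It rides round with the turntable.
- tube1: The same kind of tube, opposite the plunger.
- tube2: The same kind of tube, 120 degrees clockwise from the plunger.
- mug: Loose blue mug, 82 mm across and 95 mm high, standing on the desk beside the carousel. Origin: centre of its foot.
Not all that is in view belongs to the job. Leave any brown or purple look-alike of the tube0 alone.

How it is judged:
By the outcome, as a careful person would: the job done as asked, in the order asked, and still so for the second after the job is handed in, with the robot touching nothing.
It also fails if it takes over 35 s, if anything falls off the work surface, if the arm or the gripper's body presses on something with over 40 N, if the wrist force passes 120 N, or if a joint passes its speed limit or range.

## Working session

There is one attempt and no reset: what is moved stays moved. The work goes in short steps, Python scripts to look and compute and a tool call to move; the robot and the scene stay as the last step left them, time stands still between calls to the robot, and variables do not carry over. Pictures are saved under pics/ and viewed, and the job is handed in when it is done.

Besides the shell and the picture viewer there is one more tool, called after ">>>" as name(argument=value, ...) on one line, values as JSON. play_rows: Moves the arm, as the interface text tells. Its arguments: {"type":"object","properties":{"translation":{"type":"array","items":{"type":"array","items":{"type":"number"}}},"angular":{"type":"array","items":{"type":"array","items":{"type":"number"}}},"claw":{"type":"array","items":{"type":"number"}},"newtons":{"type":"number"}},"required":["translation","angular","claw"]}

```bash
mkdir -p pics; ls; cat > h.py <<'E'
import numpy as np,cv2
from station import status,cams,workorder,finder,ctrl
def save(n,f):
    im=cams.get_image(n); cv2.imwrite('pics/'+f,im[:,:,::-1]); return im
E
python3 - <<'E'
from h import *
print(status.observe())
for n in ['scene','side','wrist']:
    save(n,n+'0.png'); print(n,cams.camera_info(n))
E
```

```text
pics
{'t': 0.0, 'qpos': array([-2.06325342e-01,  1.81533840e-01,  1.60799479e+00, -5.46988021e-05,
        1.35379842e+00, -2.06281707e-01]), 'qvel': array([ 0.00060529, -0.00051579,  0.00044614, -0.00277663,  0.0003902 ,
       -0.00176232]), 'effort': array([-5.85923790e-04, -4.33866942e+01, -3.41848969e+01,  7.00952648e-02,
        3.87157314e-02, -1.54040990e-04]), 'position': array([5.74464334e-01, 9.80522339e-05, 2.37820578e-01]), 'tcp_rot': array([-2.22047073e+00, -2.22040010e+00,  1.56046646e-03]), 'force': array([-0.27760444,  0.16107877,  0.37413931]), 'torque': array([0.02765423, 0.03346631, 0.02932963]), 'opening': 0.08810193663052264}
scene {'vfov': 42.05063294613838, 'cx': 277.726242925267, 'cy': 211.41161155686794, 'eye': array([1.12772246, 0.72758609, 0.81408728]), 'attitude': array([-1.02065319, -2.41722312,  1.07751948])}
side {'vfov': 48.31580254793073, 'cx': 286.13706829268466, 'cy': 205.10601421247011, 'eye': array([ 0.37518754, -0.45097579,  0.61125667]), 'attitude': array([-2.27025751,  0.32470523, -0.15517295])}
wrist {'vfov': 65.70646984690485, 'cx': 278.5541221764508, 'cy': 214.37480400334053, 'eye': array([0.57472073, 0.07155579, 0.38532578]), 'attitude': array([ 2.85712216e+00,  2.10609604e-04, -2.09816232e-03])}
```

View pics/scene0.png

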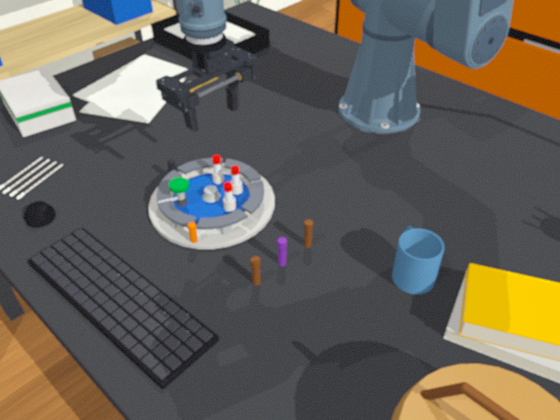

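View pics/side0.png

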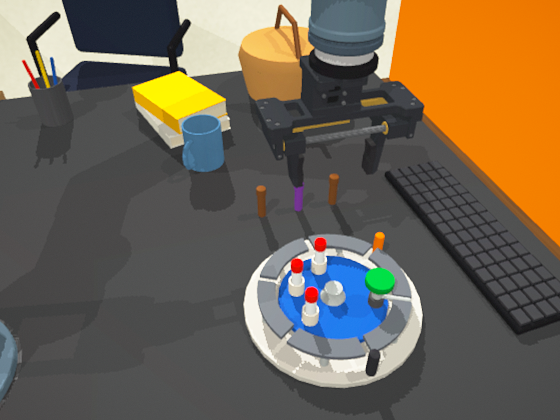

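View pics/wrist0.png

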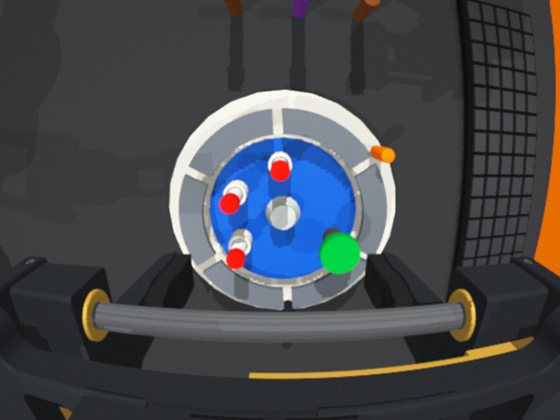

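```bash
cat >> h.py <<'E'
from scipy.spatial.transform import Rotation as R
def toworld(n,p):
    i=cams.camera_info(n); return R.from_rotvec(i['attitude']).apply(p)+i['eye']
def ray(n,u,v):
    i=cams.camera_info(n); f=210/np.tan(np.radians(i['vfov']/2)); d=np.array([u-i['cx'],v-i['cy']])
    if n=='wrist':
        r=np.hypot(*d); a=r/f; c=np.r_[np.sin(a)*d/r,np.cos(a)]
    else: c=np.r_[d/f,1]
    return i['eye'],R.from_rotvec(i['attitude']).apply(c)
def hit(n,u,v,z):
    e,d=ray(n,u,v); return e+d*(z-e[2])/d[2]
def proj(n,P):
    i=cams.camera_info(n); f=210/np.tan(np.radians(i['vfov']/2)); c=R.from_rotvec(i['attitude']).inv().apply(np.array(P)-i['eye'])
    if n=='wrist':
        r=np.hypot(c[0],c[1]); a=np.arctan2(r,c[2]); return np.array([i['cx'],i['cy']])+f*a*c[:2]/r
    return np.array([i['cx'],i['cy']])+f*c[:2]/c[2]
E
python3 - <<'E'
from h import *
for n in ['scene','side','wrist']:
    for t in ['carousel','plunger_top','orange_peg','grey_peg','mug']:
        for d in finder.pinpoint(t,n)[:2]: print(n,t,round(d['conf'],2),toworld(n,d['centre']).round(4))
E
```

```text
scene carousel 0.86 [ 0.5789 -0.0293 -0.0007]
scene carousel 0.35 [ 0.5887 -0.1609  0.0127]
scene plunger_top 0.58 [ 0.6391 -0.0579  0.0793]
scene orange_peg 0.46 [0.689  0.0427 0.0171]
scene grey_peg 0.65 [ 0.59   -0.1627  0.0122]
scene grey_peg 0.18 [ 0.6378 -0.0586  0.079 ]
scene mug 0.88 [0.4478 0.4194 0.0018]
side carousel 0.81 [ 0.5769 -0.0348 -0.0028]
side carousel 0.74 [ 0.5857 -0.1656  0.0132]
side plunger_top 0.58 [ 0.6321 -0.0643  0.077 ]
side orange_peg 0.7 [0.6847 0.0419 0.0099]
side grey_peg 0.65 [ 0.5856 -0.1645  0.01  ]
side grey_peg 0.41 [ 0.5752 -0.0323  0.0023]
side mug 0.85 [ 0.4438  0.4161 -0.0026]
wrist carousel 0.91 [ 0.5794 -0.0314  0.0062]
wrist plunger_top 0.82 [ 0.6357 -0.059   0.0789]
wrist plunger_top 0.22 [ 0.5315 -0.0654  0.0263]
wrist orange_peg 0.79 [0.6903 0.04   0.0174]
wrist grey_peg 0.39 [ 0.5863 -0.1626  0.0134]
wrist grey_peg 0.26 [ 0.578  -0.029   0.0053]
```

The orange peg is at the slot counter-clockwise from the plunger (top right in the wrist view at 388,155). The dark grey peg is at 373,362 in the side view. The brown and purple posts near y≈0.2 are distractors. Next I'll fit the carousel pose to all detections and check it by overlay.

```bash
python3 - <<'E'
from h import *
from scipy.optimize import least_squares
# pixel blobs of coloured features, all cameras -> joint fit of axis xy, theta
obs=[]
hs={}
for n in ['scene','side','wrist']:
    im=cams.get_image(n); hsv=cv2.cvtColor(im,cv2.COLOR_RGB2HSV); hs[n]=im
    m=cv2.inRange(hsv,(50,120,60),(75,255,255))
    k,l,s,c=cv2.connectedComponentsWithStats(m); 
    print(n,'green',[(s[j,4],c[j].round(1)) for j in range(1,k) if s[j,4]>30])
    m=cv2.inRange(hsv,(0,180,120),(4,255,255))|cv2.inRange(hsv,(174,180,120),(180,255,255))
    k,l,s,c=cv2.connectedComponentsWithStats(m)
    print(n,'red',[(s[j,4],c[j].round(1)) for j in range(1,k) if s[j,4]>20])
C=np.array([[.5789,-.0293],[.5769,-.0348],[.5794,-.0314]]).mean(0)
P=np.array([[.6391,-.0579],[.6321,-.0643],[.6357,-.059]]).mean(0)
O=np.array([[.689,.0427],[.6847,.0419],[.6903,.04]]).mean(0)
G=np.array([[.59,-.1627],[.5856,-.1645],[.5863,-.1626]]).mean(0)
u=lambda a:np.array([np.cos(a),np.sin(a)])
f=lambda x:np.r_[x[:2]-C,x[:2]+.066*u(x[2])-P,x[:2]+.13*u(x[2]+np.pi/3)-O,x[:2]+.13*u(x[2]-np.pi/3)-G]
r=least_squares(f,[.578,-.031,-.46]); print(r.x,(f(r.x)*1e3).round(1))
x=r.x
print('plunger',x[:2]+.066*u(x[2]),'target',x[:2]+.066*u(x[2]+np.pi/3))
for n in hs:
    im=hs[n][:,:,::-1].copy()
    for rad,z in [(.14,.012),(.09,.043),(.118,.043)]:
        pts=np.array([proj(n,np.r_[x[:2]+rad*u(a),z]) for a in np.linspace(0,2*np.pi,90)]).round().astype(int)
        cv2.polylines(im,[pts],True,(255,0,255),1)
    for k in range(6):
        pts=np.array([proj(n,np.r_[x[:2]+q*u(x[2]+k*np.pi/3),.043]) for q in (.09,.118)]).round().astype(int); cv2.polylines(im,[pts],False,(0,255,255),1)
    for z in(.08,.068):
        pts=np.array([proj(n,np.r_[x[:2]+.066*u(x[2])+.022*u(a),z]) for a in np.linspace(0,2*np.pi,40)]).round().astype(int); cv2.polylines(im,[pts],True,(0,0,255),1)
    for k in(1,2,3):
        print(n,'cap pred',k,proj(n,np.r_[x[:2]+.058*u(x[2]+k*2*np.pi/3),.088]).round(1)) 
    c=proj(n,np.r_[x[:2],.02]).astype(int); cv2.imwrite(f'pics/ov_{n}.png',cv2.resize(im[max(0,c[1]-130):c[1]+130,max(0,c[0]-130):c[0]+130],None,fx=2.3,fy=2.3))
im=np.hstack([cv2.resize(cv2.imread(f'pics/ov_{n}.png'),(400,400)) for n in ('side','wrist')]);cv2.imwrite('pics/ov.png',im)
E
```

```text
scene green [(np.int32(226), array([ 43.9, 111.8])), (np.int32(238), array([178. , 184.6]))]
scene red [(np.int32(55), array([216.1, 158.8])), (np.int32(45), array([234.7, 169.7])), (np.int32(48), array([227.5, 186.5]))]
side green [(np.int32(632), array([379.6, 280.6]))]
side red [(np.int32(93), array([30.6, 75.1])), (np.int32(129), array([320., 244.])), (np.int32(144), array([296.4, 265.4])), (np.int32(166), array([310.8, 294.6]))]
wrist green [(np.int32(1325), array([338.5, 252.3]))]
wrist red [(np.int32(297), array([278.9, 170.1])), (np.int32(295), array([228.7, 202.7])), (np.int32(287), array([234.5, 258.1]))]
[ 0.57836408 -0.03186518 -0.45711017] [-0.  -0.   2.  -0.6 -1.6 -1.1 -0.3  1.7]
plunger [ 0.63758797 -0.06099473] target [0.63320296 0.00485944]
scene cap pred 1 [227.8 184.3]
scene cap pred 2 [215.8 157.3]
scene cap pred 3 [181.9 179.1]
side cap pred 1 [320.3 241.2]
side cap pred 2 [312.1 291.7]
side cap pred 3 [375.6 273. ]
wrist cap pred 1 [278.1 171.1]
wrist cap pred 2 [234.3 260.4]
wrist cap pred 3 [333.8 254.2]
```

View pics/ov.png

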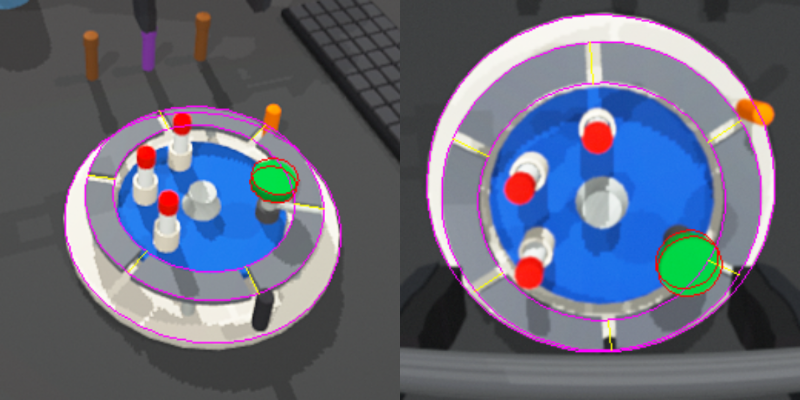

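The overlay matches in both views: axis at (0.578, -0.032), plunger at (0.637, -0.061), and the turn needed is +60° counter-clockwise. The only thing resembling the green head is a green book edge at scene (44,112), well away from it. The green disc with the stem on the turntable is at wrist (338,252). Now moving above it with the fingers shut.

>>> play_rows(translation=[[-20,21,0],[-41,42,0],[-61,63,0],[-61,63,35],[-61,63,70],[-61,63,105],[-61,63,130],[-61,63,140],[-61,63,140],[-61,63,140]], angular=[[0,0,0],[0,0,0],[0,0,0],[0,0,0],[0,0,0],[0,0,0],[0,0,0],[0,0,0],[0,0,0],[0,0,0]], claw=[1,1,1,1,1,1,1,1,1,1])

```text
t: 1.88
position: [0.6385, -0.0611, 0.0994]
tcp_rot: [2.221, 2.221, 0.0]
force: [0.3, -0.3, 0.8]
opening: 0.0239
```

```bash
python3 - <<'E'
from h import *
s=status.observe(); print(s['t'],s['position'],s['tcp_rot'],s['force'],s['opening'])
a=[save(n,f'{n}1.png') for n in ('side','wrist')]
c=proj('side',s['position']).astype(int);print(c)
b=a[0][c[1]-90:c[1]+90,c[0]-120:c[0]+120]
cv2.imwrite('pics/v1.png',np.vstack([cv2.resize(b,None,fx=1.6,fy=1.6),cv2.resize(a[1],(384,288))])[:,:,::-1])
E
```

```text
1.8833 [ 0.63847139 -0.06108519  0.09939197] [2.22115753e+00 2.22122029e+00 3.46892890e-04] [ 0.29439557 -0.30846196  0.75826777] 0.02388268479123719
[382 268]
```

View pics/v1.png

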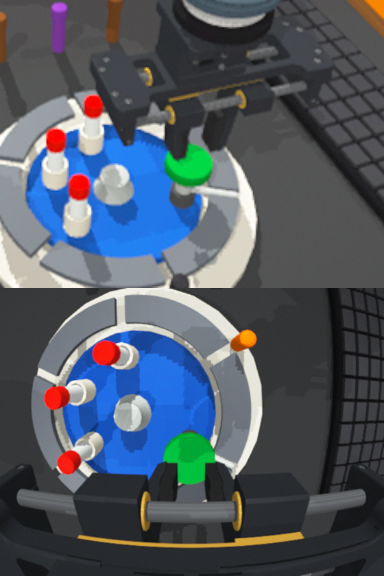

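Fingers are right over the green head (wrist crop 190,455) and still closing. I'll let them shut, then come down to just above the top and press gently.

>>> play_rows(translation=[[0,0,0],[0,0,0],[0,0,0],[0,0,10],[0,0,16],[0,0,20],[0,0,24],[0,0,27],[0,0,29],[0,0,30]], angular=[[0,0,0],[0,0,0],[0,0,0],[0,0,0],[0,0,0],[0,0,0],[0,0,0],[0,0,0],[0,0,0],[0,0,0]], claw=[1,1,1,1,1,1,1,1,1,1])

```text
t: 2.82
position: [0.6379, -0.0609, 0.0691]
tcp_rot: [-2.221, -2.221, 0.0]
force: [-5.4, 1.3, 14.0]
opening: 0.0004
```

Plunger is at its stop (z = 0.069, 14 N). I'll work out the arc, with the tool turning along with the table.

```bash
cat > arc.py <<'E'
from h import *
import sys
a,n=float(sys.argv[1]),int(sys.argv[2]); s=status.observe(); print(s['t'],s['position'].round(4),s['force'].round(1))
C=np.array([.5784,-.0319]); p=s['position'][:2]-C; print('ang',np.arctan2(p[1],p[0]),'r',np.hypot(*p))
M=R.from_rotvec(s['tcp_rot'])
for k in range(1,n+1):
    q=R.from_rotvec([0,0,a*k/n]).apply(np.r_[p,0])-np.r_[p,0]
    print((M.inv().apply(q)*1e3).round(1).tolist(),round(-a*k/n,4))
E
python3 arc.py 0.5236 10
```

```text
2.8167 [ 0.6379 -0.0609  0.0691] [-5.4  1.3 14. ]
ang -0.45298645168310486 r 0.0661946167944332
[3.2, 1.4, -0.0] -0.0524
[6.4, 2.7, -0.0] -0.1047
[9.7, 3.8, -0.0] -0.1571
[13.0, 4.7, -0.0] -0.2094
[16.4, 5.5, -0.0] -0.2618
[19.8, 6.0, 0.0] -0.3142
[23.3, 6.4, 0.0] -0.3665
[26.7, 6.6, 0.0] -0.4189
[30.2, 6.7, 0.0] -0.4712
[33.6, 6.5, 0.0] -0.5236
```

>>> play_rows(translation=[[0,0,1],[3.2,1.4,1],[6.4,2.7,1],[9.7,3.8,1],[13.0,4.7,1],[16.4,5.5,1],[19.8,6.0,1],[23.3,6.4,1],[26.7,6.6,1],[30.2,6.7,1]], angular=[[0,0,0],[0,0,-0.0524],[0,0,-0.1047],[0,0,-0.1571],[0,0,-0.2094],[0,0,-0.2618],[0,0,-0.3142],[0,0,-0.3665],[0,0,-0.4189],[0,0,-0.4712]], claw=[1,1,1,1,1,1,1,1,1,1])

```text
t: 3.65
position: [0.6453, -0.0309, 0.0692]
tcp_rot: [1.637, 2.68, 0.0]
force: [-4.0, -1.3, 11.6]
opening: 0.0002
```

```bash
cat > ang.py <<'E'
from h import *
import itertools,sys
from scipy.optimize import least_squares
u=lambda a:np.array([np.cos(a),np.sin(a)])
C=np.array([.5784,-.0319]); 
n='side'; im=save(n,sys.argv[1]); hsv=cv2.cvtColor(im,cv2.COLOR_RGB2HSV)
m=cv2.inRange(hsv,(0,180,120),(4,255,255))|cv2.inRange(hsv,(174,180,120),(180,255,255))
k,l,s,c=cv2.connectedComponentsWithStats(m); pts=[c[j] for j in range(1,k) if s[j,4]>60 and c[j][0]>150]
print(np.round(pts,1))
X=np.array([hit(n,*p,.086)[:2]-C for p in pts]); 
for x in X: print('cap ang',np.degrees(np.arctan2(x[1],x[0])).round(1),'r',np.hypot(*x).round(4))
m=cv2.inRange(hsv,(50,120,60),(75,255,255));k,l,s,c=cv2.connectedComponentsWithStats(m);print('green',[(s[j,4],c[j].round(1)) for j in range(1,k) if s[j,4]>30])
E
python3 ang.py side2.png; python3 arc.py 0.5236 10; python3 - <<'E'
import sys; sys.argv=['x','tmp.png']
# baseline caps
from h import *
C=np.array([.5784,-.0319])
for p in [(320,244),(296.4,265.4),(310.8,294.6)]:
    x=hit('side',*p,.086)[:2]-C; print('base',np.degrees(np.arctan2(x[1],x[0])).round(1),np.hypot(*x).round(4))
E
```

```text
[[305.9 251. ]
 [297.7 279.1]
 [328.7 301.6]]
cap ang 124.3 r 0.0558
cap ang -176.8 r 0.0604
cap ang -120.2 r 0.0617
green [(np.int32(260), array([377.3, 275.1]))]
3.7 [ 0.6453 -0.0302  0.0692] [-4.  -0.3 11.6]
ang 0.02518067859088493 r 0.06692264549594885
[3.2, 1.4, -0.0] -0.0524
[6.5, 2.7, -0.0] -0.1047
[9.8, 3.8, -0.0] -0.1571
[13.2, 4.8, -0.0] -0.2094
[16.6, 5.5, -0.0] -0.2618
[20.0, 6.1, -0.0] -0.3142
[23.5, 6.5, -0.0] -0.3665
[27.0, 6.7, -0.0] -0.4189
[30.5, 6.7, -0.0] -0.4712
[34.0, 6.6, -0.0] -0.5236
base 95.9 0.0545
base 157.7 0.0586
base -145.5 0.0619
```

View pics/side2.png

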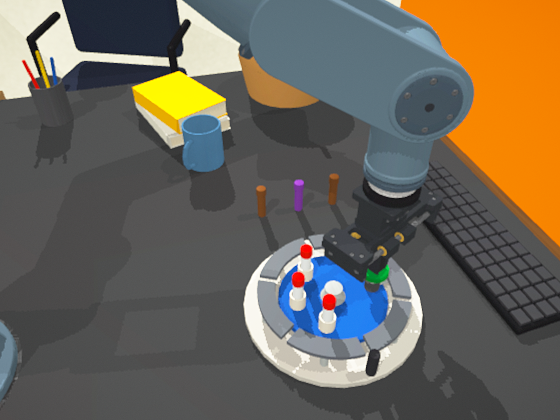

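The turntable follows: caps have turned about 26° against 27° for the tool. Continuing.

>>> play_rows(translation=[[3.2,1.4,0.3],[6.5,2.7,0.3],[9.8,3.8,0.3],[13.2,4.8,0.3],[16.6,5.5,0.3],[20.0,6.1,0.3],[23.5,6.5,0.3],[27.0,6.7,0.3],[30.5,6.7,0.3],[34.0,6.6,0.3]], angular=[[0,0,-0.0524],[0,0,-0.1047],[0,0,-0.1571],[0,0,-0.2094],[0,0,-0.2618],[0,0,-0.3142],[0,0,-0.3665],[0,0,-0.4189],[0,0,-0.4712],[0,0,-0.5236]], claw=[1,1,1,1,1,1,1,1,1,1])

```text
t: 4.53
position: [0.6368, 0.0022, 0.0693]
tcp_rot: [0.888, 3.01, 0.0]
force: [-0.0, 0.2, 8.9]
opening: 0.0006
```

```bash
cat > fit.py <<'E'
# joint estimate of turntable turn from start, red caps in all views (pixel displacement vs model)
from h import *
import sys
from scipy.optimize import linear_sum_assignment,minimize_scalar
base={'scene':[(216.1,158.8),(234.7,169.7),(227.5,186.5)],'side':[(320,244),(296.4,265.4),(310.8,294.6)]}
C=np.array([.5784,-.0319])
for n in ('side','scene'):
    im=save(n,n+sys.argv[1]); hsv=cv2.cvtColor(im,cv2.COLOR_RGB2HSV)
    m=cv2.inRange(hsv,(0,180,120),(4,255,255))|cv2.inRange(hsv,(174,180,120),(180,255,255))
    k,l,s,c=cv2.connectedComponentsWithStats(m); lim=(150,400) 
    pts=np.array([c[j] for j in range(1,k) if s[j,4]>20 and lim[0]<c[j][0]<lim[1] and c[j][1]>120])
    B=[hit(n,*p,.086)-np.r_[C,0] for p in base[n]]
    def cost(a,full=False):
        pr=np.array([proj(n,R.from_rotvec([0,0,a]).apply(b)+np.r_[C,0]) for b in B])
        D=np.linalg.norm(pr[:,None]-pts[None],axis=2); i,j=linear_sum_assignment(D)
        return (D[i,j] if full else (D[i,j]**2).sum())
    g=np.linspace(0,1.3,66); a0=g[np.argmin([cost(a) for a in g])]
    r=minimize_scalar(cost,bounds=(a0-.04,a0+.04),method='bounded'); print(n,'turn',round(r.x,4),'resid px',cost(r.x,True).round(1))
E
python3 fit.py 3.png; python3 arc.py 0.06 2
```

```text
side turn 0.9449 resid px [3.3 1.7 1.2]
scene turn -0.04 resid px [0.2 0.2]
4.6333 [0.6366 0.0026 0.0693] [-0.5 -0.1 10.9]
ang 0.5349697340268941 r 0.06761745865614147
[1.8, 0.9, -0.0] -0.03
[3.7, 1.7, -0.0] -0.06
```

```bash
cat > fit2.py <<'E'
# absolute angle: model caps r=.058 ; free: angle, small pixel offset. base vs now
from h import *
import sys
from scipy.optimize import linear_sum_assignment,least_squares
base={'side':[(320,244),(296.4,265.4),(310.8,294.6)]}
C=np.array([.5784,-.0319])
def fit(n,pts,a0):
    pts=np.array(pts)
    def res(x):
        pr=np.array([proj(n,np.r_[C+x[1:3]+.058*np.array([np.cos(x[0]+k*2*np.pi/3),np.sin(x[0]+k*2*np.pi/3)]),.0855]) for k in(0.5*2+0,)+(2,) ]) if 0 else np.array([proj(n,np.r_[C+x[1:3]+.058*np.array([np.cos(x[0]+k),np.sin(x[0]+k)]),.0855]) for k in (2*np.pi/3,np.pi,4*np.pi/3)])
        D=np.linalg.norm(pr[:,None]-pts[None],axis=2); i,j=linear_sum_assignment(D)
        return (pr[i]-pts[j]).ravel()
    r=least_squares(res,[a0,0,0]); print(n,'angle',r.x[0].round(4),'off mm',(r.x[1:]*1e3).round(1),'res',r.fun.round(1)); return r.x[0]
def caps(n,im,box):
    hsv=cv2.cvtColor(im,cv2.COLOR_RGB2HSV)
    m=cv2.inRange(hsv,(0,180,120),(4,255,255))|cv2.inRange(hsv,(174,180,120),(180,255,255))
    k,l,s,c=cv2.connectedComponentsWithStats(m)
    return [c[j] for j in range(1,k) if s[j,4]>20 and box[0]<c[j][0]<box[1] and c[j][1]>box[2]]
b=fit('side',base['side'],-.457)
for n,box in (('side',(150,400,120)),('wrist',(0,560,0))):
    im=save(n,n+sys.argv[1]); c=caps(n,im,box); print(n,np.round(c,1).tolist())
    if len(c)==3:
        a=fit(n,c,.5); print(n,'turn vs side base',round(a-b,4))
E
python3 fit2.py 4.png; python3 - <<'E'
import cv2
a=cv2.imread('pics/side4.png')[200:400,220:440];b=cv2.imread('pics/wrist4.png')
cv2.imwrite('pics/v4.png',cv2.hconcat([cv2.resize(a,(440,400)),cv2.resize(b,(360,400))]))
E
```

```text
side angle -0.4691 off mm [-2.3 -3.3] res [ 0.  -0.  -0.  -0.2  0.   0.1]
side [[296.8, 263.9], [309.5, 293.4], [350.3, 301.1]]
side angle 0.5311 off mm [-2.1 -2.8] res [-0.1 -0.2 -0.1  0.   0.2  0.1]
side turn vs side base 1.0002
wrist [[132.6, 90.2], [52.2, 168.5], [76.4, 276.8]]
wrist angle 0.5268 off mm [0.6 1.6] res [ 0.6 -0.6 -0.7  0.  -0.3  1. ]
wrist turn vs side base 0.9959
```

View pics/v4.png

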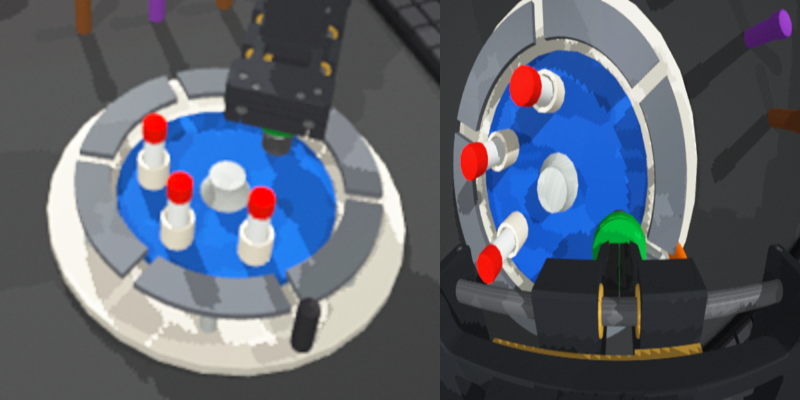

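Precise fit (residual 0.2 px): the turn is 1.000 rad so far, with 0.047 to go.

>>> play_rows(translation=[[1.5,0.7,0.5],[2.9,1.4,0.5],[2.9,1.4,0.5],[2.9,1.4,0.5]], angular=[[0,0,-0.024],[0,0,-0.047],[0,0,-0.047],[0,0,-0.047]], claw=[1,1,1,1])

```text
t: 5.07
position: [0.6352, 0.0049, 0.0692]
tcp_rot: [0.82, 3.029, 0.0]
force: [-2.3, -0.8, 13.2]
opening: 0.0003
```

```bash
python3 fit2.py 5.png; python3 arc.py 0.02 1
```

```text
side angle -0.4691 off mm [-2.3 -3.3] res [ 0.  -0.  -0.  -0.2  0.   0.1]
side [[296.6, 265.0], [310.5, 294.3], [351.8, 300.6]]
side angle 0.5705 off mm [-2.2 -2.8] res [-0.2 -0.2  0.   0.   0.1  0.2]
side turn vs side base 1.0396
wrist [[133.1, 89.5], [52.3, 167.6], [76.0, 276.0]]
wrist angle 0.5687 off mm [0.5 1.6] res [ 0.6 -0.6 -0.8  0.  -0.3  1. ]
wrist turn vs side base 1.0378
5.1667 [0.6353 0.0049 0.0692] [-2.2 -0.6 13.2]
ang 0.5736989283587111 r 0.06772376093479193
[1.2, 0.6, -0.0] -0.02
```

The turn is 1.039, inside the ±0.04 capture window. Releasing straight up, slowly at first.

>>> play_rows(translation=[[0,0,-2],[0,0,-4],[0,0,-7],[0,0,-10],[0,0,-14],[0,0,-20],[0,0,-40],[0,0,-70],[0,0,-100],[0,0,-100]], angular=[[0,0,0],[0,0,0],[0,0,0],[0,0,0],[0,0,0],[0,0,0],[0,0,0],[0,0,0],[0,0,0],[0,0,0]], claw=[1,1,1,1,1,1,1,1,1,1])

```text
t: 6.0
position: [0.6364, 0.0048, 0.1732]
tcp_rot: [0.819, 3.024, 0.001]
force: [0.7, 0.3, 1.7]
opening: 0.0009
```

```bash
python3 fit2.py 6.png; python3 - <<'E'
from h import *
s=status.observe();print(s['t'],s['position'],s['force'])
u=lambda a:np.array([np.cos(a),np.sin(a)]); C=np.array([.5784,-.0319])
for n in('side','wrist'):
    im=cv2.imread(f'pics/{n}6.png'); hsv=cv2.cvtColor(im,cv2.COLOR_BGR2HSV)
    m=cv2.inRange(hsv,(50,120,60),(75,255,255));k,l,st,c=cv2.connectedComponentsWithStats(m);print(n,[(st[j,4],c[j].round(1)) for j in range(1,k) if st[j,4]>100])
    for z in(.08,.0725): print(z,proj(n,np.r_[C+.066*u(.59),z-.006]).round(1))
for t in ['plunger_top']:
    for d in finder.pinpoint(t,'side')[:1]: print(d['conf'],toworld('side',d['centre']).round(4))
for n in('wrist',):
    for d in finder.pinpoint('plunger_top',n)[:1]: print(d['conf'],toworld(n,d['centre']).round(4))
a=cv2.imread('pics/side6.png')[180:400,220:440];b=cv2.imread('pics/wrist6.png')
cv2.imwrite('pics/v6.png',cv2.hconcat([cv2.resize(a,(400,400)),cv2.resize(b,(400,300+100))]))
E
```

```text
side angle -0.4691 off mm [-2.3 -3.3] res [ 0.  -0.  -0.  -0.2  0.   0.1]
side [[296.4, 265.3], [310.8, 294.6], [352.1, 300.5]]
side angle 0.581 off mm [-2.3 -2.8] res [-0.2 -0.2 -0.   0.   0.2  0.2]
side turn vs side base 1.0501
wrist [[191.4, 100.7], [133.0, 147.4], [143.8, 219.8]]
wrist angle 0.5794 off mm [-1.2  2.2] res [ 0.5 -0.8 -0.4 -0.1 -0.3  1. ]
wrist turn vs side base 1.0485
6.1 [0.63386337 0.00517728 0.16803652] [-0.38668252  0.43643079 -0.35230716]
side [(np.int32(546), array([359.4, 249.7]))]
0.08 [359.5 249.3]
0.0725 [359.  252.6]
wrist [(np.int32(2424), array([278.9, 213.6]))]
0.08 [278.7 215.5]
0.0725 [278.7 212.8]
0.77 [0.6289 0.0034 0.0781]
0.69 [0.6292 0.0044 0.0741]
```

View pics/v6.png

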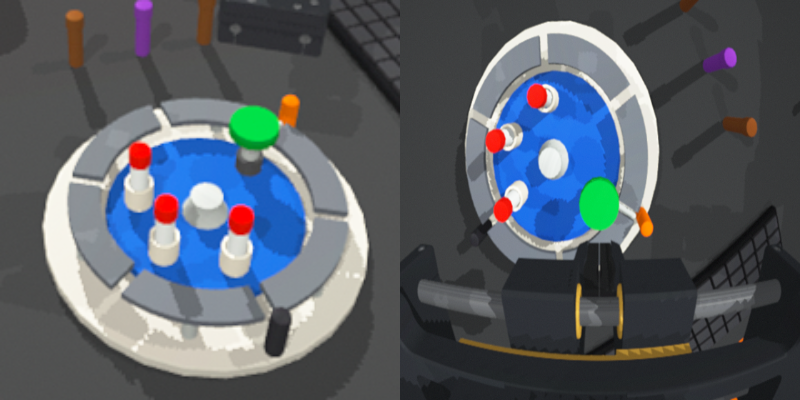

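```bash
python3 - <<'E'
from h import *
C=np.array([.5784,-.0319]);u=lambda a:np.array([np.cos(a),np.sin(a)])
for off in (np.zeros(2),np.array([-.0023,-.003])):
  for a,o in((-.4691,(379.6,280.6)),(.5785,(359.4,249.7))):
    print([(z,(proj('side',np.r_[C+off+.066*u(a),z-.006])-o).round(1)) for z in(.08,.0725)])
d=finder.pinpoint('mug','side')[0]; print(toworld('side',d['centre']),status.observe()['force'])
E
```

```text
[(0.08, array([ 0.3, -0.3])), (0.0725, array([-0.4,  3. ]))]
[(0.08, array([ 0.5, -0.1])), (0.0725, array([-0. ,  3.1]))]
[(0.08, array([-0.3,  1.6])), (0.0725, array([-1. ,  4.9]))]
[(0.08, array([-0.1,  1.5])), (0.0725, array([-0.6,  4.8]))]
[ 0.44492527  0.41758211 -0.00365896] [ 0.04588008  0.66251552 -0.47937858]
```

The height residual is the same as at the start, so the plunger is fully up. The turntable also centred itself from 1.039 to 1.05, and the mug hasn't moved. Handing in.

```bash
python3 -c "
from h import *
print(workorder.job_done())"
```

```text
the job is handed in; nothing more can be done
None
```

The carousel is on by one hole, in the slot beside the orange peg, and the job is handed in. It took about 6 s of the 35 s allowed.

I pressed the plunger to its stop with the fingers shut. Holding it there at 9–14 N, I turned it counter-clockwise with the turntable, corrected once from the cap positions, then lifted straight off.

**Turn:** the last cap-based measurements gave 1.050 rad (side camera) and 1.049 rad (wrist camera), against the nominal 1.047. It read 1.039 before release, so the slot centred the turntable.

**Plunger:** in the side picture its height matches fully up (80 mm) to within 0.3 px; a plunger resting under the ring would be about 3 px off.

**Rest of the scene:** all three tubes stand in their sockets, the mug is where it was, and the arm is clear of everything.

Two checks disagreed with the rest:
- An early turn estimate from the side camera read 0.945 rad with large residuals. The better fit gave 1.000 and I used that; the same early fit failed in the scene camera, where the arm hid a cap.
- On the final check the network's wrist-camera estimate put the plunger top at 74 mm, with 78 mm from the side camera. It is only good to about 4 mm, so I relied on the picture comparison.

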